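Sort laser vibration isolators by feel

ROBOT

A 6-joint arm with a two-finger parallel gripper is mounted at the origin on the work surface. World frame = base frame: x ahead of the robot, y to its left, z up, the work surface at z = 0. Lengths are in m, angles in rad, forces in N, time in s.
With the tool pointing down it reaches from about 0.3 to 0.85 m from the base axis. Payload 4.2 kg.
Tool frame: the origin (TCP) lies midway between the tips of the shut fingers; the grasp point (between the pads) lies 19 mm behind it (env.pinch_z is the distance from the TCP to the grasp point, in m); z points along the fingers, y is the direction in which the jaws open and shut (so a half turn about z gives the same grasp; the last joint's range is limited). The gripper opens to 91 mm and grips with 3 to 60 N. Pads are 32 mm wide; open, the fingers measure 118 mm over their backs; the gripper's body (76 mm by 178 mm) begins 60 mm behind the grasp point.
Start: joints at [-1.349, 0.32, 1.565, -0, 1.257, -0.02], TCP at [0.138, -0.558, 0.214] pointing down, gripper open.
Joint ranges: [-3.11, 3.11], [-0.84, 2.01], [0.21, 2.61], [-1.34, 4.49], [0.05, 2.63], [-2.56, 2.56]. Speed limits (rad/s): [2.57, 2.57, 3.14, 3.14, 3.14, 3.14].

INTERFACE

Orientations are given as [roll, pitch, yaw] about the fixed x, y, z axes, in that order (R = Rz(yaw) Ry(pitch) Rx(roll)).
In Python, from rig import readout, vision, order, env gives the robot as it stands. The module is installed in compiled form; this text tells all that it offers.
- The arm moves only by the shell command python3 -m pendant 'ROWS' [FORCE]. ROWS is text: rows parted by semicolons, each of 5 numbers parted by spaces: the finger opening in mm, from 0 to 91.2, then the shift along the tool's x, y, z in mm, then the turn about the tool's z in units of 6 degrees (1.0 is 6 degrees). A call has 1 to 20 rows; each row shifts and turns the commanded pose from where the row before left it, along the tool's axes as they then stand; what a row does not reach is not made up. A row lasts 1/12 s, in which the tool goes at most 41.7 mm and 7.16 degrees, less where a joint would pass 70% of its speed; a pose out of reach is approached as far as the arm can. A call is refused whole if a number of a shift passes 41.7 or a number of a turn 1, either way. A call with a gripper value outside its range is refused whole. The fingers move at their own pace and stop on an object; FORCE is the grip in N (left out, the last holds). Time passes only in rows, so rows that do not move let the fingers close. It gives the time, the measured TCP pose, the force and the opening at its end, in the units of the state.
- readout.read_state(): the state, without advancing time (a new reading comes with each control period).
- vision.camera(name): name is "scene" or "top"; returns a dict with "color" (480x640x3 uint8, red, green, blue), "intrinsics" (3x3 intrinsics, pixels), "eye" and "attitude" of the camera in the world. Camera axes: x right, y down, z forward; pixel columns grow to the right and rows downward; lengths in m; the calibration is good to about 2 mm. A picture is of the moment at which its call begins. There is no depth.
- order.job_done(): hands the job in, once; it reports no verdict.
The state is a dict: "time": time; "joint_pos": joint angles; "joint_vel": joint speeds; "joint_efforts": joint torques, N m; "ee_pos": TCP position; "eef_rot": TCP orientation; "force": force on the tool from outside, world axes, zero at the start; "ft_torque": the same for the moment, N m; "finger_gap": finger opening in m.
Only numpy, scipy, OpenCV 4.12 (cv2) and the standard library are available. Lean on these libraries where they do the work, as an engineer would, in place of code of your own. Each camera call takes 0.05 s, during which the arm holds its last target.

TASK

Three isolators look the same but one is soft (worn out), one medium and one firm: press their caps straight down about 3 mm with the fingertips (never past 6 mm) to feel which is which. Stand the softest upright on the scrap tray's floor and there squeeze it 3 mm once more, holding half a second, to confirm; then seat the firmest fully home in the foot plate's socket and confirm it there the same way. Leave the medium one standing in its place, tip none over, and leave the jar and post holder alone.

Things in the scene. Friction and masses are not known exactly. Their poses are not given: they have to be found in the camera images.
- isolator_p: one of three identical-looking upright isolators, places shuffled: rigid aluminium base 38 mm dia x 32 mm high (grip it here), above it a sprung steel cap 25 mm dia (rubber skirt 29 mm), its flat top 44 mm above the underside. Soft, medium or firm: not visible. About 160 g. Origin: centre of underside, z up. For the socket, grip it with fingertips 12 mm or more above the underside
- isolator_p_cap (a joint): how far this isolator's cap is pressed in (m): 0 free, grows downward, hard stop at 8 mm. A lightly preloaded spring resists in proportion to depth (3 mm takes about 2.5 N on the soft one, 6.5 N on the medium, 15 N on the firm) and returns it when let go
- isolator_q: one of three identical-looking upright isolators, places shuffled: rigid aluminium base 38 mm dia x 32 mm high (grip it here), above it a sprung steel cap 25 mm dia (rubber skirt 29 mm), its flat top 44 mm above the underside. Soft, medium or firm: not visible. About 160 g. Origin: centre of underside, z up. For the socket, grip it with fingertips 12 mm or more above the underside
- isolator_q_cap (a joint): how far this isolator's cap is pressed in (m): 0 free, grows downward, hard stop at 8 mm. A lightly preloaded spring resists in proportion to depth (3 mm takes about 2.5 N on the soft one, 6.5 N on the medium, 15 N on the firm) and returns it when let go
- isolator_r: one of three identical-looking upright isolators, places shuffled: rigid aluminium base 38 mm dia x 32 mm high (grip it here), above it a sprung steel cap 25 mm dia (rubber skirt 29 mm), its flat top 44 mm above the underside. Soft, medium or firm: not visible. About 160 g. Origin: centre of underside, z up. For the socket, grip it with fingertips 12 mm or more above the underside
- isolator_r_cap (a joint): how far this isolator's cap is pressed in (m): 0 free, grows downward, hard stop at 8 mm. A lightly preloaded spring resists in proportion to depth (3 mm takes about 2.5 N on the soft one, 6.5 N on the medium, 15 N on the firm) and returns it when let go
- socket_mouth (a point): centre of the mouth of the empty round socket in the fixed dark steel foot plate (120 x 120 x 16 mm; screw heads 4 mm high near its corners). Socket 41 mm dia, 8 mm deep, flat floor, 2 mm chamfer; this point is in the plate's top face, 16 mm above the table; z up, x and y along the plate's sides
- scrap_tray_in (a point): centre of the inner floor of the fixed grey plastic scrap tray, outside 150 mm along its x, 120 mm along its y, 25 mm high, walls 4 mm; this point is 4 mm above the table; z up
- vial: loose amber jar, 28 mm dia, 50 mm high, origin centre of underside. Bystander
- post_holder: loose black post holder on a 40 mm round foot, 71 mm high, origin centre of underside. Bystander

How it is judged:
On the way, in this order (a step that is already met when the one before it is completed fails the run):
1. an isolator on the tray floor is squeezed 2 to 4.5 mm by the fingers and resists with only 0.8 to 4.1 N: it is the soft one (((x of isolator_p in the frame of scrap_tray_in between -0.056 and 0.056 m and y of isolator_p in the frame of scrap_tray_in between -0.041 and 0.041 m and z of isolator_p in the frame of scrap_tray_in below 0.004 m and value of joint isolator_p_cap between 0.002 and 0.0045 m and contact force between the fingers and isolator_p between 0.8 and 4.1 N) or (x of isolator_q in the frame of scrap_tray_in between -0.056 and 0.056 m and y of isolator_q in the frame of scrap_tray_in between -0.041 and 0.041 m and z of isolator_q in the frame of scrap_tray_in below 0.004 m and value of joint isolator_q_cap between 0.002 and 0.0045 m and contact force between the fingers and isolator_q between 0.8 and 4.1 N) or (x of isolator_r in the frame of scrap_tray_in between -0.056 and 0.056 m and y of isolator_r in the frame of scrap_tray_in between -0.041 and 0.041 m and z of isolator_r in the frame of scrap_tray_in below 0.004 m and value of joint isolator_r_cap between 0.002 and 0.0045 m and contact force between the fingers and isolator_r between 0.8 and 4.1 N))), for 0.25 s.
2. the isolator in the socket is squeezed 2 to 4.5 mm by the fingers and resists with over 10 N: it is the firm one (((horizontal distance between isolator_p and socket_mouth below 0.003 m and z of isolator_p in the frame of socket_mouth below -0.006 m and value of joint isolator_p_cap between 0.002 and 0.0045 m and contact force between the fingers and isolator_p above 10 N) or (horizontal distance between isolator_q and socket_mouth below 0.003 m and z of isolator_q in the frame of socket_mouth below -0.006 m and value of joint isolator_q_cap between 0.002 and 0.0045 m and contact force between the fingers and isolator_q above 10 N) or (horizontal distance between isolator_r and socket_mouth below 0.003 m and z of isolator_r in the frame of socket_mouth below -0.006 m and value of joint isolator_r_cap between 0.002 and 0.0045 m and contact force between the fingers and isolator_r above 10 N))), for 0.25 s.
At the end, for the whole second after the job is handed in: One isolator in the socket, within 3 mm of centre, underside 6 mm or more below the mouth; another on the tray floor, centre within 56 mm (x) and 41 mm (y) of the tray centre; the third within 20 mm of its start. All upright within 0.08 rad, released and at rest (((horizontal distance between isolator_p and socket_mouth below 0.003 m and z of isolator_p in the frame of socket_mouth below -0.006 m) or (horizontal distance between isolator_q and socket_mouth below 0.003 m and z of isolator_q in the frame of socket_mouth below -0.006 m) or (horizontal distance between isolator_r and socket_mouth below 0.003 m and z of isolator_r in the frame of socket_mouth below -0.006 m)) and ((x of isolator_p in the frame of scrap_tray_in between -0.056 and 0.056 m and y of isolator_p in the frame of scrap_tray_in between -0.041 and 0.041 m and z of isolator_p in the frame of scrap_tray_in below 0.004 m) or (x of isolator_q in the frame of scrap_tray_in between -0.056 and 0.056 m and y of isolator_q in the frame of scrap_tray_in between -0.041 and 0.041 m and z of isolator_q in the frame of scrap_tray_in below 0.004 m) or (x of isolator_r in the frame of scrap_tray_in between -0.056 and 0.056 m and y of isolator_r in the frame of scrap_tray_in between -0.041 and 0.041 m and z of isolator_r in the frame of scrap_tray_in below 0.004 m)) and (distance of isolator_p from where it was at the start of the episode below 0.02 m or distance of isolator_q from where it was at the start of the episode below 0.02 m or distance of isolator_r from where it was at the start of the episode below 0.02 m) and angle between each of isolator_p, isolator_q, isolator_r's own z axis and vertical below 0.08 rad and linear speed of each of isolator_p, isolator_q, isolator_r below 0.02 m/s); the robot touches nothing.
It fails at once if a cap is pressed in more than 6 mm (spring crushed) (value of joint any of isolator_p_cap, isolator_q_cap, isolator_r_cap above 0.006 m).
It fails at once if a bystander (jar, post holder) is moved more than 20 mm (distance of any of vial, post_holder from where it was at the start of the episode above 0.02 m).
It fails at once if an isolator is tipped over (more than 40 degrees) (angle between any of isolator_p, isolator_q, isolator_r's own z axis and vertical above 0.7 rad).
It also fails if it takes over 72 s, if anything falls off the work surface, if the arm or the gripper's body presses on something with over 40 N, if the wrist force passes 120 N, or if a joint passes its speed limit or range.

## Working session

There is one attempt and no reset: what is moved stays moved. The work goes in short steps, Python scripts to look and compute and a shell command to move; the robot and the scene stay as the last step left them, time stands still between calls to the robot, and variables do not carry over. Pictures are saved under pics/ and viewed, and the job is handed in when it is done.

```bash
mkdir -p pics
python3 - <<'E'
from rig import readout, vision, order, env
import cv2
print(readout.read_state(), env.pinch_z)
for n in ("scene","top"):
    c=vision.camera(n); cv2.imwrite(f"pics/{n}0.png",c["color"][:,:,::-1]); print(n,c["intrinsics"],c["eye"],c["attitude"])
E
```

```text
{'time': 0.0, 'joint_pos': array([-1.34900533e+00,  3.20271373e-01,  1.56567481e+00, -9.61835674e-06,
        1.25739720e+00, -2.00362515e-02]), 'joint_vel': array([-0.00040882, -0.00048674,  0.0016287 ,  0.00045585, -0.0001238 ,
        0.0015053 ]), 'joint_efforts': array([-1.12627797e-03, -4.12468386e+01, -2.31974852e+01,  7.25046219e-02,
        4.55814740e-02, -1.43739530e-04]), 'ee_pos': array([ 0.13756511, -0.55777863,  0.21313371]), 'eef_rot': array([-3.13984209e+00, -2.59328868e-05,  2.41830203e-01]), 'force': array([-0.10414695, -0.21145355,  0.1648829 ]), 'ft_torque': array([ 0.06193016,  0.02931809, -0.06316324]), 'finger_gap': 0.0908231337496089} 0.0188
scene [[492.09927751   0.         326.21252419]
 [  0.         492.09927751 249.84375622]
 [  0.           0.           1.        ]] [1.03763653 0.52233741 0.5313735 ] [-2.1740109  -0.00266448  2.45415146]
top [[491.93565979   0.         318.042849  ]
 [  0.         491.93565979 233.08272562]
 [  0.           0.           1.        ]] [ 0.46027087 -0.02169616  1.00822545] [-3.00858369  0.00512104 -1.59345673]
```

View pics/top0.png

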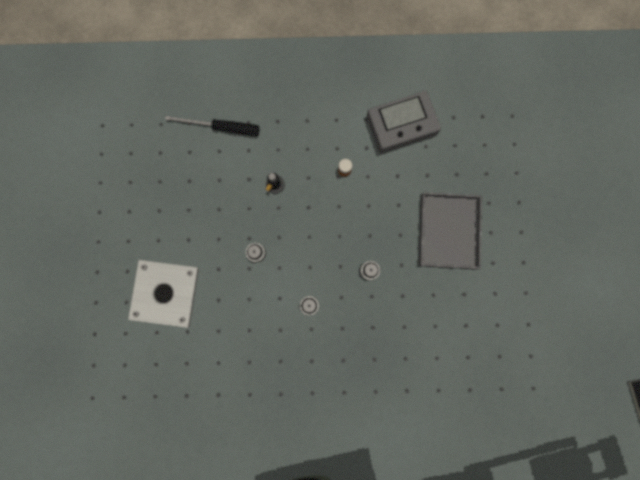

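View pics/scene0.png

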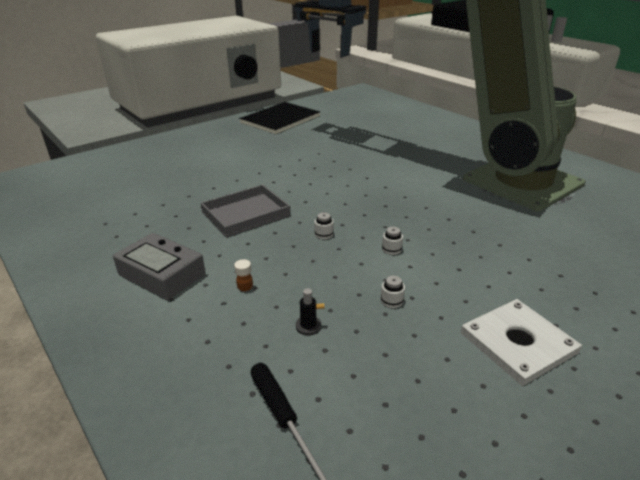

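The top view shows three isolators near (255,252), (309,306) and (370,270). The plate socket is at (163,293), the tray at (449,231), the jar at (345,166) and the post holder at (273,183). Next I'll zoom in and measure.

```bash
cat > h.py <<'E'
import numpy as np, cv2
from scipy.spatial.transform import Rotation as R
from rig import readout, vision
def ray(c,u,v,z):
    K=c["intrinsics"]; d=R.from_euler('xyz',c["attitude"]).as_matrix()@np.linalg.inv(K)@np.array([u,v,1.])
    e=np.array(c["eye"]); return e+d*(z-e[2])/d[2]
def proj(c,p):
    q=R.from_euler('xyz',c["attitude"]).as_matrix().T@(np.array(p)-c["eye"]); q=c["intrinsics"]@q; return q[:2]/q[2]
E
python3 - <<'E'
from h import *
a=cv2.imread('pics/top0.png'); b=cv2.imread('pics/scene0.png')
t=np.hstack([cv2.resize(a[y-22:y+23,x-22:x+23],(260,260),interpolation=cv2.INTER_NEAREST) for x,y in((255,252),(309,306),(370,270))])
s=np.hstack([cv2.resize(b[y-22:y+23,x-22:x+23],(260,260),interpolation=cv2.INTER_NEAREST) for x,y in((393,290),(392,239),(323,225))])
cv2.imwrite('pics/z1.png',np.vstack([t,s]))
p=cv2.resize(a[250:340,115:210],None,fx=4,fy=4,interpolation=cv2.INTER_NEAREST)
q=cv2.resize(a[185:280,405:495],None,fx=4,fy=4,interpolation=cv2.INTER_NEAREST)
p=cv2.resize(p,(380,360)); q=cv2.resize(q,(360,360));cv2.imwrite('pics/z2.png',np.hstack([p,q]))
E
```

```text
(no output)
```

View pics/z1.png

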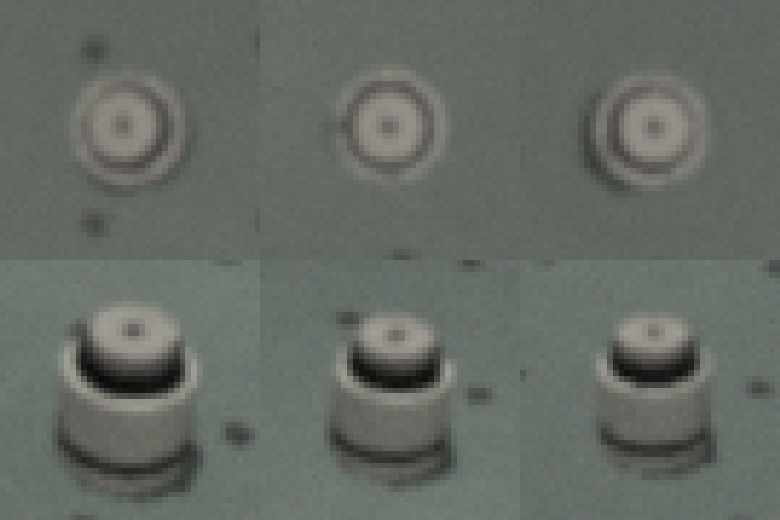

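View pics/z2.png

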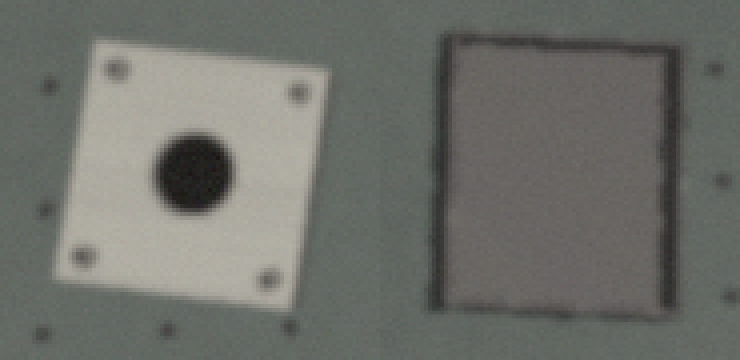

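Run:
```python
from h import *
T=vision.camera("top");S=vision.camera("scene")
top=[(253.7,251.4),(309-22+(388-260)/5.78-.5,284+126.5/5.78-.5),(348+133/5.78-.5,248+127/5.78-.5)]
sc=[(393.6,279.7),(393.1,229.6),(323.6,214.9)]
def tri(a,b):
    e1=np.array(T["eye"]);e2=np.array(S["eye"]);d1=ray(T,*a,0)-e1;d2=ray(S,*b,0)-e2
    x,*_=np.linalg.lstsq(np.c_[d1,-d2],e2-e1,rcond=None);p,q=e1+x[0]*d1,e2+x[1]*d2
    return (p+q)/2,np.linalg.norm(p-q)
for i,a in enumerate(top):
    print('top@.044',ray(T,*a,.044).round(4),[ (np.round(m,4),round(g,4)) for m,g in [tri(a,sc[i])]],'scene',ray(S,*sc[i],.044).round(4))
g=cv2.cvtColor(cv2.imread('pics/top0.png'),cv2.COLOR_BGR2GRAY)
# plate
m=(g>140).astype(np.uint8); cs,_=cv2.findContours(m,cv2.RETR_CCOMP,cv2.CHAIN_APPROX_NONE)
c=max((c for c in cs),key=cv2.contourArea); r=cv2.minAreaRect(c);print('plate',r)
W=[ray(T,*p,.016)[:2] for p in cv2.boxPoints(r)];print(np.round(W,4),np.mean(W,0),[np.linalg.norm(W[i]-W[i-1]) for i in range(4)])
sub=g[270:318,140:188]; mm=(sub<75).astype(np.uint8);n,l,st,ce=cv2.connectedComponentsWithStats(mm)
k=1+np.argmax(st[1:,4]);print('sock',ce[k]+[140,270],st[k],ray(T,*(ce[k]+[140,270]),.016),ray(T,*(ce[k]+[140,270]),.012))
gs=cv2.cvtColor(cv2.imread('pics/scene0.png'),cv2.COLOR_BGR2GRAY)
sub=gs[315:360,495:545];mm=(sub<75).astype(np.uint8);n,l,st,ce=cv2.connectedComponentsWithStats(mm);k=1+np.argmax(st[1:,4]);print('sock scene',ce[k]+[495,315],ray(S,*(ce[k]+[495,315]),.016))
# tray: dark outline corners
ms=(gs>140).astype(np.uint8);ms[:, :440]=0;ms[:270]=0; cs,_=cv2.findContours(ms,cv2.RETR_EXTERNAL,cv2.CHAIN_APPROX_NONE);c=max(cs,key=cv2.contourArea);print(cv2.approxPolyDP(c,6,True).reshape(-1,2).tolist(), [ray(S,*p[0],.016)[:2].round(4).tolist() for p in cv2.approxPolyDP(c,6,True)])
hp=[(405+x/4-.5,185+y/(360/95)-.5) for x,y in((446-380+0,36),(680-380,46),(672-380,316),(432-380,308))]
W=[ray(T,*p,.025)[:2] for p in hp];print('tray',np.round(W,4),np.mean(W,0),[np.linalg.norm(W[i]-W[i-1]) for i in range(4)])
print('vial',ray(T,345,166,.05),'post',ray(T,273,178,.071), readout.read_state()["time"])
```

```text
top@.044 [0.5559 0.1078 0.044 ] [(array([0.5559, 0.1083, 0.0422]), np.float64(0.0006))] scene [0.5574 0.11   0.044 ]
top@.044 [0.4483 0.0017 0.044 ] [(array([0.4481, 0.0021, 0.0428]), np.float64(0.0008))] scene [0.4493 0.0036 0.044 ]
top@.044 [ 0.5151 -0.1207  0.044 ] [(array([ 0.515 , -0.1206,  0.0433]), np.float64(0.0005))] scene [ 0.5155 -0.1195  0.044 ]
plate ((162.25062561035156, 293.16259765625), (59.880096435546875, 61.165714263916016), 8.530765533447266)
[[0.4294 0.3626]
 [0.5498 0.3477]
 [0.5291 0.2275]
 [0.4093 0.2443]] [0.47937288 0.29551461] [np.float64(0.12002397339692746), np.float64(0.12137021821807495), np.float64(0.12198831189797053), np.float64(0.1209335625931327)]
sock [163.00378788 293.0530303 ] [ 14  14  18  19 264] [0.47905752 0.29398102 0.016     ] [0.47913326 0.29525363 0.012     ]
sock scene [519.84444444 336.58412698] [0.48365235 0.29899086 0.016     ]
[[463, 324], [524, 377], [581, 345], [518, 299]] [[0.5268, 0.2292], [0.5469, 0.3458], [0.4303, 0.3646], [0.4105, 0.2487]]
tray [[ 0.6673 -0.231 ]
 [ 0.659  -0.3495]
 [ 0.5145 -0.336 ]
 [ 0.5214 -0.2167]] [ 0.59053803 -0.28330511] [np.float64(0.14655189045466657), np.float64(0.11879615830268603), np.float64(0.14514871355223358), np.float64(0.11949897535282342)]
vial [ 0.72270836 -0.07669685  0.05      ] post [0.69627319 0.06571922 0.071     ] 0.2
```

Triangulated cap heights are 42 to 43 mm against the nominal 44 mm, and the plate and tray sizes match what is given. The positions:

| Item | x (m) | y (m) |
|---|---|---|
| Isolator A | 0.556 | 0.108 |
| Isolator B | 0.448 | 0.002 |
| Isolator C | 0.515 | -0.1205 |
| Socket | 0.479 | 0.296 |
| Tray | 0.5905 | -0.283 |

I'll turn the jaws to line up with the plate and tray, and shut the fingers.

```bash
cat >> h.py <<'E'
def go(x,y,z,step=40):
    s=readout.read_state(); p=s["ee_pos"]; M=R.from_euler('xyz',s["eef_rot"]).as_matrix()
    d=M.T@(np.array([x,y,z])-p)*1000; n=int(np.ceil(np.abs(d).max()/step)); n=max(n,int(np.ceil(np.linalg.norm(d)/step)))
    print('t',round(s["time"],2),'p',p.round(4),'yaw',round(s["eef_rot"][2],4),'rp',s["eef_rot"][:2].round(4),'F',s["force"].round(2),'gap',round(s["finger_gap"],4),'shift mm',d.round(1),'rows',n,'each',(d/n).round(2))
E
python3 -m pendant '0 0 0 4 -1;0 0 0 4 -1;0 0 0 4 -1;0 0 0 4 -1;0 0 0 4 -1;0 0 0 4 -1;0 0 0 4 -1;0 0 0 4 -1;0 0 0 4 -1;0 0 0 4 -1;0 0 0 4 -1;0 0 0 4 -0.6;0 0 0 0 0' 20
python3 -c "
from h import *
go(.515,-.1205,.10)"
```

```text
time: 1.28
ee_pos: [0.1375, -0.5576, 0.1649]
eef_rot: [-3.141, -0.002, 1.457]
force: [-0.4, -0.6, 0.1]
finger_gap: 0.0071
t 1.28 p [ 0.1375 -0.5576  0.1649] yaw 1.4575 rp [-3.1409e+00 -2.0000e-03] F [-0.43 -0.56  0.09] gap 0.0071 shift mm [476.9 325.7  65.6] rows 15 each [31.79 21.71  4.38]
```

```bash
python3 -m pendant '0 31.8 21.7 4.4 0;0 31.8 21.7 4.4 0;0 31.8 21.7 4.4 0;0 31.8 21.7 4.4 0;0 31.8 21.7 4.4 0;0 31.8 21.7 4.4 0;0 31.8 21.7 4.4 0;0 31.8 21.7 4.4 0;0 31.8 21.7 4.4 0;0 31.8 21.7 4.4 0;0 31.8 21.7 4.4 0;0 31.8 21.7 4.4 0;0 31.8 21.7 4.4 0;0 31.8 21.7 4.4 0;0 31.8 21.7 4.4 0;0 0 0 0 0;0 0 0 0 0;0 0 0 0 0'
python3 -c "
from h import *
go(.515,-.1205,.05)
for n in('top','scene'):
  cv2.imwrite(f'pics/{n}1.png',vision.camera(n)['color'][:,:,::-1])"
```

```text
time: 2.78
ee_pos: [0.515, -0.1216, 0.0999]
eef_rot: [-3.141, 0.0, 1.456]
force: [-1.1, -0.8, 0.4]
finger_gap: 0.0004
t 2.78 p [ 0.515  -0.1216  0.0999] yaw 1.4563 rp [-3.1408e+00  4.0000e-04] F [-1.08 -0.79  0.4 ] gap 0.0004 shift mm [ 1.1 -0.1 49.9] rows 2 each [ 0.54 -0.05 24.93]
```

View pics/scene1.png

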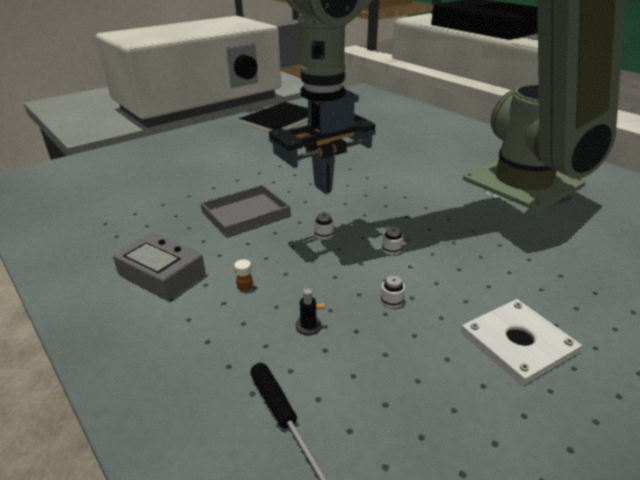

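The shut fingertips at (323,190) hang right above isolator C's cap at (323,215). I'll lower them to just above it.

```bash
python3 -m pendant '0 1 0 20 0;0 0 0 20 0;0 0 0 10 0;0 0 0 3 0;0 0 0 0 0;0 0 0 0 0;0 0 0 0 0'; python3 -c "
from h import *
go(.515,-.1205,.041)"
```

```text
time: 3.47
ee_pos: [0.5163, -0.121, 0.0479]
eef_rot: [3.14, 0.0, 1.456]
force: [0.9, -0.3, -0.9]
finger_gap: 0.0005
t 3.47 p [ 0.5163 -0.121   0.0479] yaw 1.456 rp [3.1396e+00 4.0000e-04] F [ 0.87 -0.26 -0.91] gap 0.0005 shift mm [ 0.4 -1.3  6.9] rows 1 each [ 0.36 -1.33  6.93]
```

```bash
cat >> h.py <<'E'
def fz(n=5):
    a=[];z=[]
    for i in range(n):
        vision.camera('top'); s=readout.read_state(); a.append(s["force"]);z.append(s["ee_pos"])
    print('t',round(s["time"],2),'F',np.mean(a,0).round(2),'sdz',np.std(a,0)[2].round(2),'p',np.mean(z,0).round(5))
E
python3 -c "
from h import *
fz(4)"
python3 -m pendant '0 0 0 2 0;0 0 0 2 0;0 0 0 1 0;0 0 0 1 0;0 0 0 1 0;0 0 0 0 0;0 0 0 0 0;0 0 0 0 0;0 0 0 0 0;0 0 0 0 0'; python3 -c "
from h import *
fz(4)"
```

```text
t 3.67 F [-0.27 -0.12 -0.23] sdz 0.44 p [ 0.51612 -0.12074  0.04777]
time: 4.5
ee_pos: [0.5161, -0.1206, 0.0417]
eef_rot: [3.14, 0.0, 1.457]
force: [-2.8, 0.6, 12.8]
finger_gap: 0.0004
t 4.7 F [-2.33  0.77 13.02] sdz 0.69 p [ 0.51606 -0.12059  0.04165]
```

C takes about 13 N at about 2.35 mm, so it looks firm. Next I'll feel B and A.

```bash
python3 -m pendant '0 0 0 -20 0;0 0 0 -20 0;0 0 0 0 0'; python3 -c "
from h import *
go(.4484,.0022,.084)"
```

```text
time: 4.95
ee_pos: [0.5179, -0.1211, 0.0831]
eef_rot: [3.135, 0.001, 1.457]
force: [-0.2, 0.3, 0.0]
finger_gap: 0.0005
t 4.95 p [ 0.5179 -0.1211  0.0831] yaw 1.4566 rp [3.1349e+00 1.0000e-03] F [-0.23  0.27  0.03] gap 0.0005 shift mm [114.5 -83.1  -1.6] rows 4 each [ 28.63 -20.78  -0.39]
```

```bash
python3 -m pendant '0 28.6 -20.2 0 0;0 28.6 -20.2 0 0;0 28.6 -20.2 0 0;0 28.6 -20.2 0 0;0 0 0 20 0;0 0 0 10 0;0 0 0 3 0;0 0 0 0 0;0 0 0 0 0;0 0 0 0 0'; python3 -c "
from h import *
fz(3)
go(.4484,.0022,.041)"
```

```text
time: 5.78
ee_pos: [0.4489, 0.002, 0.0473]
eef_rot: [3.141, 0.0, 1.456]
force: [0.6, 0.2, 0.2]
finger_gap: 0.0006
t 5.93 F [ 0.11  0.64 -0.48] sdz 0.34 p [0.4489  0.00203 0.04735]
t 5.93 p [0.4488 0.002  0.0474] yaw 1.4559 rp [ 3.1404 -0.    ] F [ 0.51  1.19 -0.16] gap 0.0007 shift mm [ 0.1 -0.5  6.4] rows 1 each [ 0.1  -0.46  6.36]
```

```bash
python3 -m pendant '0 0 0 2 0;0 0 0 1.4 0;0 0 0 1 0;0 0 0 1 0;0 0 0 1 0;0 0 0 0 0;0 0 0 0 0;0 0 0 0 0;0 0 0 0 0'; python3 -c "
from h import *
fz(5)"
```

```text
time: 6.68
ee_pos: [0.4487, 0.0022, 0.0411]
eef_rot: [3.141, 0.0, 1.457]
force: [-0.8, -1.5, 7.0]
finger_gap: 0.0001
t 6.93 F [-0.45 -1.03  6.88] sdz 0.29 p [0.44869 0.00221 0.04106]
```

B takes 6.9 N at 2.94 mm, so it is medium. Next is A.

```bash
python3 -m pendant '0 0 0 -20 0;0 0 0 -20 0;0 0 0 0 0;0 0 0 0 0;0 0 0 0 0'; python3 -c "
from h import *
go(.556,.1085,.081)"
```

```text
time: 7.35
ee_pos: [0.4476, 0.0024, 0.0798]
eef_rot: [-3.14, 0.0, 1.457]
force: [-0.6, 1.4, -0.4]
finger_gap: 0.0001
t 7.35 p [0.4476 0.0024 0.0798] yaw 1.4565 rp [-3.1403e+00  2.0000e-04] F [-0.59  1.36 -0.41] gap 0.0001 shift mm [117.8  95.6  -1.3] rows 4 each [29.44 23.89 -0.33]
```

```bash
python3 -m pendant '0 29.4 23.7 0 0;0 29.4 23.7 0 0;0 29.4 23.7 0 0;0 29.4 23.7 0 0;0 0 0 20 0;0 0 0 10 0;0 0 0 3 0;0 0 0 0 0;0 0 0 0 0;0 0 0 0 0'; python3 -c "
from h import *
fz(3)
go(.556,.1085,.041)"
```

```text
time: 8.18
ee_pos: [0.5557, 0.1077, 0.048]
eef_rot: [3.141, 0.0, 1.456]
force: [0.1, 0.5, 0.2]
finger_gap: 0.0006
t 8.33 F [ 0.58  0.28 -0.06] sdz 0.6 p [0.55603 0.10789 0.04833]
t 8.33 p [0.5561 0.108  0.0483] yaw 1.4559 rp [ 3.1403e+00 -3.0000e-04] F [ 0.05 -0.04  0.78] gap 0.0006 shift mm [ 0.5 -0.2  7.3] rows 1 each [ 0.49 -0.19  7.34]
```

```bash
python3 -m pendant '0 0 0 2 0;0 0 0 2 0;0 0 0 1 0;0 0 0 1 0;0 0 0 1 0;0 0 0 0 0;0 0 0 0 0;0 0 0 0 0;0 0 0 0 0'; python3 -c "
from h import *
fz(6)"
```

```text
time: 9.08
ee_pos: [0.5561, 0.1083, 0.0407]
eef_rot: [3.141, 0.0, 1.457]
force: [-0.4, -1.3, 2.9]
finger_gap: 0.0003
t 9.38 F [ 0.83 -1.13  2.4 ] sdz 0.53 p [0.55611 0.10831 0.04064]
```

A takes 2.4 N at 3.4 mm, so it is soft. Now to grasp A.

```bash
python3 -m pendant '70 0 0 -20 0;70 0 0 -20 0;70 0 0 0 0;70 0 0 0 0;70 0 0 0 0;70 0 0 0 0;70 0 0 0 0;70 0 0 0 0;70 0 0 0 0;70 0 0 20 0;70 0 0 20 0;70 0 0 20 0;70 0 0 6 0;70 0 0 0 0;70 0 0 0 0' 20; python3 -c "
from h import *
go(.556,.1083,.014)"
```

```text
time: 10.63
ee_pos: [0.5562, 0.1084, 0.0148]
eef_rot: [3.141, 0.0, 1.456]
force: [0.8, -0.3, 0.2]
finger_gap: 0.07
t 10.63 p [0.5562 0.1084 0.0148] yaw 1.4565 rp [3.1414 0.    ] F [ 0.82 -0.28  0.16] gap 0.07 shift mm [-0.2 -0.2  0.8] rows 1 each [-0.15 -0.21  0.76]
```

```bash
python3 -m pendant '30 0 0 0 0;30 0 0 0 0;30 0 0 0 0;30 0 0 0 0;30 0 0 0 0;30 0 0 0 0;30 0 0 0 0;30 0 0 0 0;30 0 0 -10 0;30 0 0 -30 0;30 0 0 -30 0;30 0 0 -10 0;30 0 0 0 0;30 0 0 0 0;30 0 0 0 0' 25; python3 -c "
from h import *
for n in('top','scene'):
  cv2.imwrite(f'pics/{n}2.png',vision.camera(n)['color'][:,:,::-1])
go(.5905,-.283,.095)"
```

```text
time: 11.88
ee_pos: [0.5545, 0.1081, 0.0929]
eef_rot: [-3.138, 0.001, 1.457]
force: [-1.0, -0.8, -2.3]
finger_gap: 0.037
t 11.98 p [0.5546 0.1081 0.0927] yaw 1.4565 rp [-3.138e+00  1.200e-03] F [ 0.34  0.03 -2.4 ] gap 0.0373 shift mm [-384.5   80.2   -2.2] rows 10 each [-38.45   8.02  -0.22]
```

View pics/scene2.png

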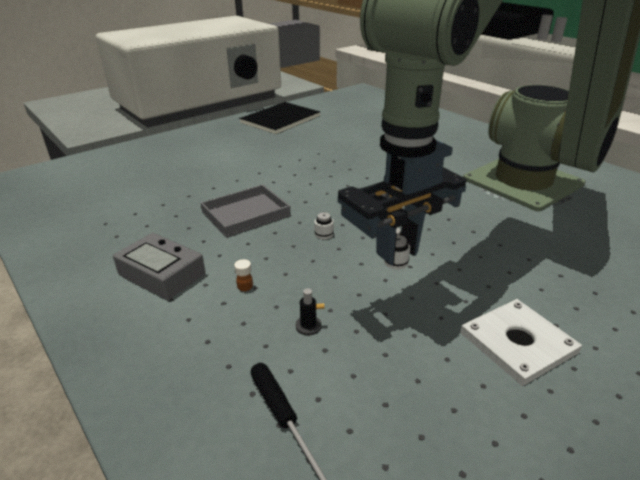

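Isolator A is held upright between the jaws near (398,252). Now over to the tray.

```bash
python3 -m pendant '30 -16 3.4 0 0;30 -32 6.7 0 0;30 -32 6.7 0 0;30 -32 6.7 0 0;30 -32 6.7 0 0;30 -32 6.7 0 0;30 -32 6.7 0 0;30 -32 6.7 0 0;30 -32 6.7 0 0;30 -32 6.7 0 0;30 -32 6.7 0 0;30 -32 6.7 0 0;30 -16 3.4 0 0;30 0 0 0 0;30 0 0 0 0;30 0 0 0 0;30 0 0 0 0;30 0 0 0 0'; python3 -c "
from h import *
go(.5905,-.283,.0195)"
```

```text
time: 13.48
ee_pos: [0.5921, -0.2807, 0.0945]
eef_rot: [-3.141, -0.0, 1.458]
force: [-0.4, 0.1, -1.3]
finger_gap: 0.0373
t 13.48 p [ 0.5921 -0.2807  0.0945] yaw 1.4582 rp [-3.1411e+00 -4.0000e-04] F [-0.44  0.07 -1.25] gap 0.0373 shift mm [-2.5 -1.3 75. ] rows 2 each [-1.23 -0.65 37.51]
```

```bash
python3 -m pendant '30 -2.5 -1.3 20 0;30 0 0 20 0;30 0 0 20 0;30 0 0 10 0;30 0 0 2 0;30 0 0 1 0;30 0 0 1 0;30 0 0 1 0;30 0 0 0.6 0;30 0 0 0 0;30 0 0 0 0;30 0 0 0 0'; python3 -c "
from h import *
fz(3)"
```

```text
time: 14.48
ee_pos: [0.5907, -0.2848, 0.0193]
eef_rot: [3.141, 0.0, 1.456]
force: [0.4, 0.5, -1.8]
finger_gap: 0.0377
t 14.63 F [-0.41  0.36 -0.83] sdz 0.38 p [ 0.5906  -0.28473  0.01915]
```

```bash
python3 -m pendant '30 0 0 0.6 0;30 0 0 0 0;30 0 0 0 0;60 0 0 0 0;60 0 0 0 0;60 0 0 0 0;60 0 0 0 0;60 0 0 0 0;60 0 0 -15 0;60 0 0 -25 0;60 0 0 -25 0;60 0 0 0 0;0 0 0 0 0;0 0 0 0 0;0 0 0 0 0;0 0 0 0 0;0 0 0 0 0;0 0 0 0 0;0 0 0 0 0;0 0 0 0 0'; python3 -c "
from h import *
for n in('top','scene'):
  cv2.imwrite(f'pics/{n}3.png',vision.camera(n)['color'][:,:,::-1])
go(.5905,-.283,.052)"
```

```text
time: 16.3
ee_pos: [0.5905, -0.2846, 0.0831]
eef_rot: [-3.141, -0.0, 1.457]
force: [-0.0, 0.7, -0.0]
finger_gap: 0.0095
t 16.4 p [ 0.5905 -0.2846  0.0833] yaw 1.4566 rp [-3.1416e+00  1.0000e-04] F [-0.14  0.32  0.17] gap 0.0021 shift mm [ 1.6 -0.2 31.3] rows 1 each [ 1.61 -0.22 31.3 ]
```

View pics/scene3.png

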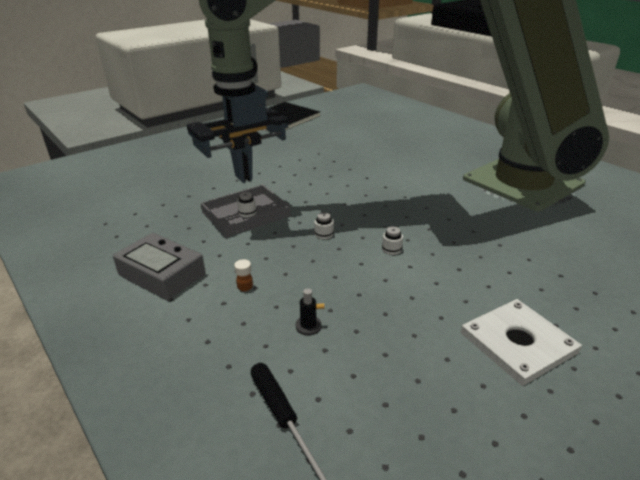

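A stands upright in the tray near (247,205), with the fingertips above it. Next is the confirming squeeze to z ≈ 0.0450.

```bash
python3 -m pendant '0 0 0 20 0;0 0 0 10 0;0 0 0 2 0;0 0 0 0 0;0 0 0 0 0;0 0 0 0 0'; python3 -c "
from h import *
fz(3)"
```

```text
time: 16.9
ee_pos: [0.5911, -0.2849, 0.0521]
eef_rot: [3.14, 0.001, 1.457]
force: [0.4, 0.7, 0.3]
finger_gap: 0.0007
t 17.05 F [ 0.48 -0.47  0.14] sdz 0.14 p [ 0.59097 -0.28486  0.05211]
```

```bash
python3 -m pendant '0 0 0 2 0;0 0 0 1.5 0;0 0 0 1 0;0 0 0 1 0;0 0 0 1 0;0 0 0 0.7 0;0 0 0 0 0;0 0 0 0 0;0 0 0 0 0;0 0 0 0 0;0 0 0 0 0;0 0 0 0 0;0 0 0 0 0;0 0 0 0 0'; python3 -c "
from h import *
fz(6)"
```

```text
time: 18.22
ee_pos: [0.5907, -0.2847, 0.0442]
eef_rot: [3.141, 0.0, 1.457]
force: [-0.0, 0.8, 3.0]
finger_gap: 0.0002
t 18.52 F [ 0.56 -0.24  2.84] sdz 0.51 p [ 0.59065 -0.28471  0.04422]
```

That is 3.8 mm at 2.8 N. I'll back off 0.8 mm and hold again to sit mid-window, then lift and go to C.

```bash
python3 -m pendant '0 0 0 -0.8 0;0 0 0 0 0;0 0 0 0 0;0 0 0 0 0;0 0 0 0 0;0 0 0 0 0;0 0 0 0 0;0 0 0 0 0'; python3 -c "
from h import *
fz(3)"; python3 -m pendant '70 0 0 -20 0;70 0 0 -20 0;70 0 0 -15 0;70 0 0 0 0;70 0 0 0 0;70 0 0 0 0;70 0 0 0 0'; python3 -c "
from h import *
go(.5155,-.1205,.1)"
```

```text
time: 19.18
ee_pos: [0.5906, -0.2847, 0.045]
eef_rot: [3.141, 0.0, 1.457]
force: [0.8, -0.4, 3.1]
finger_gap: 0.0004
t 19.33 F [ 0.9  -0.4   1.95] sdz 0.24 p [ 0.59063 -0.28469  0.04498]
time: 19.92
ee_pos: [0.5895, -0.2841, 0.0981]
eef_rot: [-3.138, -0.001, 1.457]
force: [0.1, -0.3, -0.5]
finger_gap: 0.0443
t 19.92 p [ 0.5895 -0.2841  0.0981] yaw 1.4566 rp [-3.1383e+00 -1.1000e-03] F [ 0.1  -0.33 -0.48] gap 0.0443 shift mm [154.1 -92.1  -1.4] rows 5 each [ 30.82 -18.42  -0.28]
```

```bash
python3 -m pendant '70 30.9 -18.6 0 0;70 30.9 -18.6 0 0;70 30.9 -18.6 0 0;70 30.9 -18.6 0 0;70 30.9 -18.6 0 0;70 0 0 0 0;70 0 0 0 0;70 0 0 0 0;70 0 0 20 0;70 0 0 0 0;70 0 0 0 0;70 0 0 0 0'; python3 -c "
from h import *
go(.5153,-.1205,.0155)"
```

```text
time: 20.92
ee_pos: [0.5162, -0.1214, 0.08]
eef_rot: [-3.141, 0.0, 1.455]
force: [0.4, 0.1, -0.1]
finger_gap: 0.0701
t 20.92 p [ 0.5162 -0.1214  0.08  ] yaw 1.4555 rp [-3.1415e+00  2.0000e-04] F [ 0.36  0.08 -0.12] gap 0.0701 shift mm [ 0.8 -1.  64.5] rows 2 each [ 0.39 -0.51 32.23]
```

```bash
python3 -m pendant '70 0.8 -1 20 0;70 0 0 20 0;70 0 0 18 0;70 0 0 6.5 0;70 0 0 0 0;70 0 0 0 0;70 0 0 0 0'; python3 -c "
from h import *
go(.5153,-.1205,.0155)"
python3 -m pendant '30 0 0 0 0;30 0 0 0 0;30 0 0 0 0;30 0 0 0 0;30 0 0 0 0;30 0 0 0 0;30 0 0 0 0;30 0 0 0 0' 25; python3 -c "
from h import *
go(.5153,-.1205,.0155)"
```

```text
time: 21.5
ee_pos: [0.516, -0.1201, 0.0166]
eef_rot: [3.139, 0.0, 1.456]
force: [-0.4, 0.4, -0.2]
finger_gap: 0.07
t 21.5 p [ 0.516  -0.1201  0.0166] yaw 1.4564 rp [3.1392e+00 4.0000e-04] F [-0.44  0.36 -0.25] gap 0.07 shift mm [-0.5 -0.6  1.1] rows 1 each [-0.51 -0.61  1.11]
time: 22.17
ee_pos: [0.5149, -0.1196, 0.0156]
eef_rot: [3.142, 0.0, 1.457]
force: [0.1, -0.1, 2.7]
finger_gap: 0.0371
t 22.17 p [ 0.5149 -0.1196  0.0156] yaw 1.4566 rp [3.1415e+00 1.0000e-04] F [ 0.11 -0.12  2.73] gap 0.0371 shift mm [-0.8  0.5  0.1] rows 1 each [-0.8   0.53  0.14]
```

```bash
python3 -m pendant '30 0 0 -10 0;30 0 0 -30 0;30 0 0 -30 0;30 0 0 -10 0;30 17 -3.5 0 0;30 34 -6.9 0 0;30 34 -6.9 0 0;30 34 -6.9 0 0;30 34 -6.9 0 0;30 34 -6.9 0 0;30 34 -6.9 0 0;30 34 -6.9 0 0;30 34 -6.9 0 0;30 34 -6.9 0 0;30 34 -6.9 0 0;30 34 -6.9 0 0;30 17 -3.5 0 0;30 0 0 0 0;30 0 0 0 0;30 0 0 0 0'; python3 -m pendant '30 0 0 0 0;30 0 0 20 0;30 0 0 20 0;30 0 0 0 0;30 0 0 0 0;30 0 0 0 0'; python3 -c "
from h import *
for n in('top','scene'):
  cv2.imwrite(f'pics/{n}4.png',vision.camera(n)['color'][:,:,::-1])
go(.479,.2957,.0236)
a=cv2.imread('pics/top4.png')[250:340,115:215];b=cv2.imread('pics/scene4.png')[260:390,450:590]
cv2.imwrite('pics/z4.png',np.hstack([cv2.resize(a,(400,360)),cv2.resize(b,(388,360))]))"
```

```text
time: 23.83
ee_pos: [0.4785, 0.2941, 0.0949]
eef_rot: [-3.141, 0.002, 1.457]
force: [0.2, 0.5, -1.8]
finger_gap: 0.0371
time: 24.33
ee_pos: [0.4798, 0.2948, 0.0563]
eef_rot: [3.141, -0.001, 1.455]
force: [-0.2, -0.4, -1.4]
finger_gap: 0.0374
t 24.43 p [0.48   0.2953 0.0567] yaw 1.4559 rp [ 3.1396e+00 -1.3000e-03] F [-0.7  -0.63 -1.27] gap 0.0376 shift mm [ 0.3 -1.1 33.1] rows 1 each [ 0.27 -1.06 33.08]
```

View pics/z4.png

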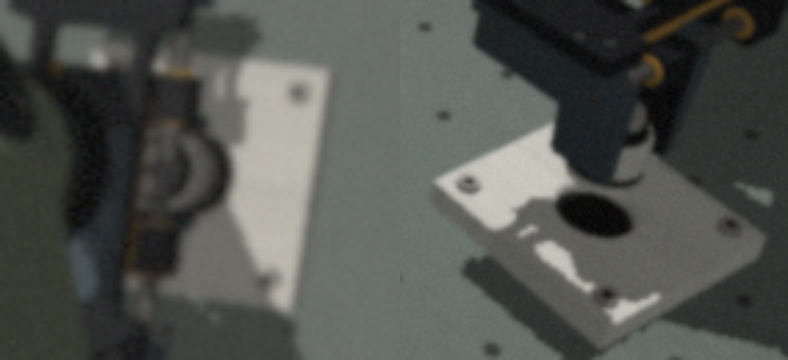

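The isolator hangs over the socket, which shows partly hidden at (595,215) in the right crop. I'll centre it and lower it to just above the mouth.

```bash
python3 -m pendant '30 0.9 -1.1 10 0;30 0 0 10 0;30 0 0 1.5 0;30 0 0 0 0;30 0 0 0 0;30 0 0 0 0'; python3 -c "
from h import *
for n in('scene',):
  cv2.imwrite(f'pics/{n}5.png',vision.camera(n)['color'][:,:,::-1])
fz(3);go(.479,.2962,.0236)
b=cv2.imread('pics/scene5.png')[260:390,450:590]
cv2.imwrite('pics/z5.png',cv2.resize(b,(646,600)))"
```

```text
time: 24.93
ee_pos: [0.4782, 0.2963, 0.034]
eef_rot: [3.141, -0.0, 1.457]
force: [-0.3, 0.1, -2.6]
finger_gap: 0.0374
t 25.13 F [-0.23 -0.28 -1.95] sdz 0.16 p [0.47822 0.29632 0.03416]
t 25.13 p [0.4782 0.2963 0.0342] yaw 1.4566 rp [ 3.1411e+00 -2.0000e-04] F [-0.3   0.14 -2.08] gap 0.0373 shift mm [ 0.   0.8 10.6] rows 1 each [1.000e-02 8.100e-01 1.055e+01]
```

View pics/z5.png

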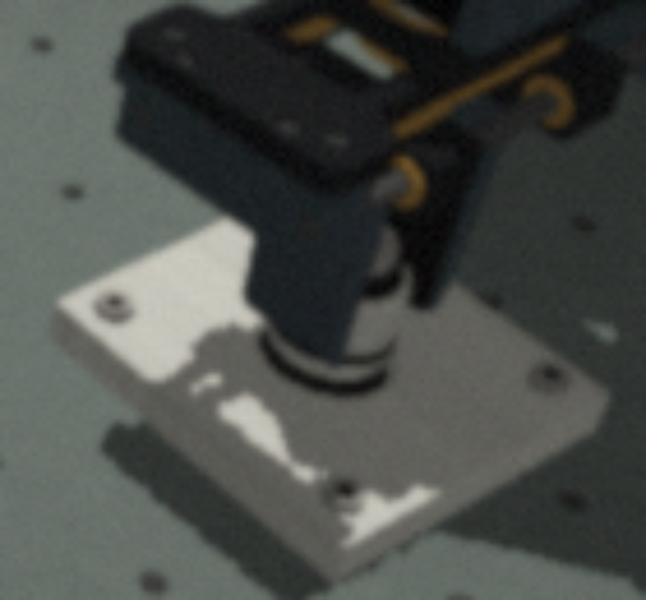

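The base hangs just over the hole, with a uniform dark crescent showing around (325,380). I'll lower it slowly.

```bash
python3 -m pendant '30 0 0.8 0 0;30 0 0 1.5 0;30 0 0 1 0;30 0 0 1 0;30 0 0 1 0;30 0 0 0 0;30 0 0 0 0;30 0 0 0 0'; python3 -c "
from h import *
fz(3);go(.479,.2962,.0236)"
```

```text
time: 25.8
ee_pos: [0.4788, 0.2961, 0.0294]
eef_rot: [3.142, 0.0, 1.457]
force: [0.2, 0.1, -0.6]
finger_gap: 0.0371
t 25.95 F [-0.35 -0.48 -1.96] sdz 0.16 p [0.47883 0.29609 0.02944]
t 25.95 p [0.4788 0.2961 0.0295] yaw 1.4566 rp [3.1415e+00 1.0000e-04] F [-0.15 -0.03 -2.18] gap 0.037 shift mm [0.1 0.2 5.9] rows 1 each [0.12 0.15 5.85]
```

```bash
python3 -m pendant '30 0 0 1 0;30 0 0 1 0;30 0 0 1 0;30 0 0 1 0;30 0 0 1 0;30 0 0 0.6 0;30 0 0 0 0;30 0 0 0 0;30 0 0 0 0'; python3 -c "
from h import *
fz(3);go(.479,.2962,.0236)"
```

```text
time: 26.7
ee_pos: [0.4788, 0.2961, 0.0238]
eef_rot: [3.142, 0.0, 1.457]
force: [0.1, 0.4, -2.1]
finger_gap: 0.0372
t 26.85 F [ 0.06  0.06 -1.32] sdz 0.05 p [0.47883 0.29608 0.0238 ]
t 26.85 p [0.4788 0.2961 0.0238] yaw 1.4566 rp [3.1415e+00 1.0000e-04] F [ 0.6  -0.16 -1.37] gap 0.0374 shift mm [0.1 0.2 0.2] rows 1 each [0.15 0.16 0.21]
```

It went in without touching. Release, lift and shut the fingers.

```bash
python3 -m pendant '30 0 0 0.4 0;30 0 0 0 0;30 0 0 0 0;54 0 0 0 0;54 0 0 0 0;54 0 0 0 0;54 0 0 0 0;54 0 0 0 0;54 0 0 -15 0;54 0 0 -25 0;54 0 0 -25 0;54 0 0 0 0;0 0 0 0 0;0 0 0 0 0;0 0 0 0 0;0 0 0 0 0;0 0 0 0 0;0 0 0 0 0;0 0 0 0 0;0 0 0 0 0'; python3 -c "
from h import *
for n in('top','scene'):
  cv2.imwrite(f'pics/{n}6.png',vision.camera(n)['color'][:,:,::-1])
go(.479,.2962,.058)
b=cv2.imread('pics/scene6.png')[260:390,450:590]
cv2.imwrite('pics/z6.png',cv2.resize(b,(646,600)))"
```

```text
time: 28.52
ee_pos: [0.4787, 0.296, 0.0882]
eef_rot: [-3.141, 0.0, 1.457]
force: [0.2, -1.2, -0.3]
finger_gap: 0.0037
t 28.62 p [0.4788 0.2961 0.0883] yaw 1.4566 rp [-3.1415e+00  1.0000e-04] F [-0.54 -0.43 -0.58] gap 0.0003 shift mm [ 0.1  0.2 30.3] rows 1 each [ 0.15  0.19 30.32]
```

View pics/z6.png

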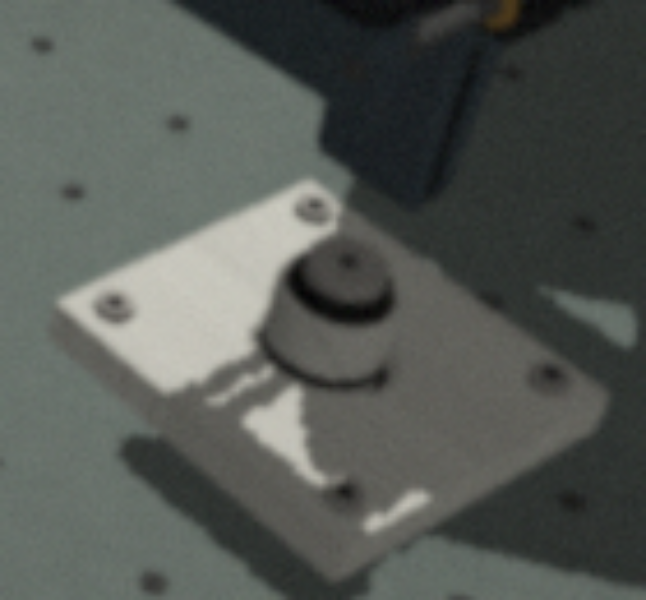

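C sits upright and level in the socket, with its cap at (348,262) in the crop. Its cap top should be at z = 0.052. I'll approach and squeeze.

```bash
python3 -m pendant '0 0 0 20 0;0 0 0 10 0;0 0 0 2 0;0 0 0 0 0;0 0 0 0 0;0 0 0 0 0'; python3 -c "
from h import *
fz(3)"
python3 -m pendant '0 0 0 2 0;0 0 0 1 0;0 0 0 1 0;0 0 0 1 0;0 0 0 0 0;0 0 0 0 0;0 0 0 0 0'; python3 -c "
from h import *
fz(3)"
```

```text
time: 29.12
ee_pos: [0.4793, 0.2963, 0.057]
eef_rot: [3.141, -0.001, 1.457]
force: [0.3, -0.3, 1.6]
finger_gap: 0.0007
t 29.27 F [0.11 0.72 0.4 ] sdz 0.6 p [0.47923 0.29633 0.05707]
time: 29.85
ee_pos: [0.4788, 0.2961, 0.0517]
eef_rot: [3.141, -0.0, 1.457]
force: [-0.7, -0.5, 3.7]
finger_gap: 0.0003
t 30.0 F [-1.02 -0.85  4.73] sdz 0.17 p [0.47883 0.29609 0.05167]
```

```bash
python3 -m pendant '0 0 0 1 0;0 0 0 1 0;0 0 0 1 0;0 0 0 0.3 0;0 0 0 0 0;0 0 0 0 0;0 0 0 0 0;0 0 0 0 0;0 0 0 0 0;0 0 0 0 0;0 0 0 0 0;0 0 0 0 0'; python3 -c "
from h import *
fz(4)"
```

```text
time: 31.0
ee_pos: [0.4789, 0.2962, 0.0496]
eef_rot: [3.141, -0.0, 1.457]
force: [-3.1, -2.9, 12.6]
finger_gap: 0.0004
t 31.2 F [-3.55 -2.26 13.27] sdz 0.4 p [0.47893 0.29613 0.0496 ]
```

```bash
python3 -m pendant '0 0 0 0.8 0;0 0 0 0 0;0 0 0 0 0;0 0 0 0 0;0 0 0 0 0;0 0 0 0 0;0 0 0 0 0;0 0 0 0 0;0 0 0 0 0;0 0 0 0 0'; python3 -c "
from h import *
fz(4)"; python3 -m pendant '0 0 0 -20 0;0 0 0 -30 0;0 -30 0 -40 0;0 -40 0 -40 0;0 -40 0 0 0;0 -40 0 0 0;0 -40 0 0 0;0 0 0 0 0;0 0 0 0 0;0 0 0 0 0'; python3 -c "
from h import *
for n in('top','scene'):
  cv2.imwrite(f'pics/{n}7.png',vision.camera(n)['color'][:,:,::-1])
go(.479,.2962,.058)"
```

```text
time: 32.03
ee_pos: [0.4789, 0.2961, 0.0491]
eef_rot: [3.141, -0.0, 1.457]
force: [-3.1, -1.8, 15.7]
finger_gap: 0.0004
t 32.23 F [-3.58 -2.36 15.25] sdz 0.44 p [0.47894 0.29615 0.04912]
time: 33.07
ee_pos: [0.4592, 0.123, 0.1599]
eef_rot: [3.141, -0.001, 1.456]
force: [0.7, -0.1, 0.9]
finger_gap: 0.0002
t 33.17 p [0.4593 0.1238 0.1599] yaw 1.4577 rp [ 3.1416e+00 -3.0000e-04] F [-0.22  0.32 -0.68] gap 0.0005 shift mm [1.735e+02 1.000e-01 1.019e+02] rows 6 each [2.891e+01 2.000e-02 1.699e+01]
```

View pics/scene7.png

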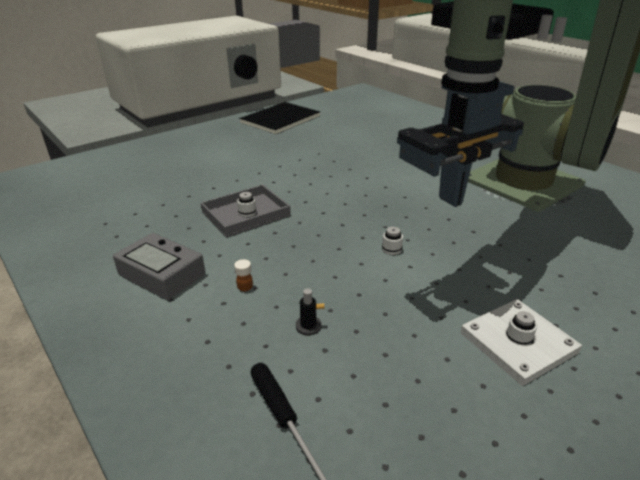

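View pics/top7.png

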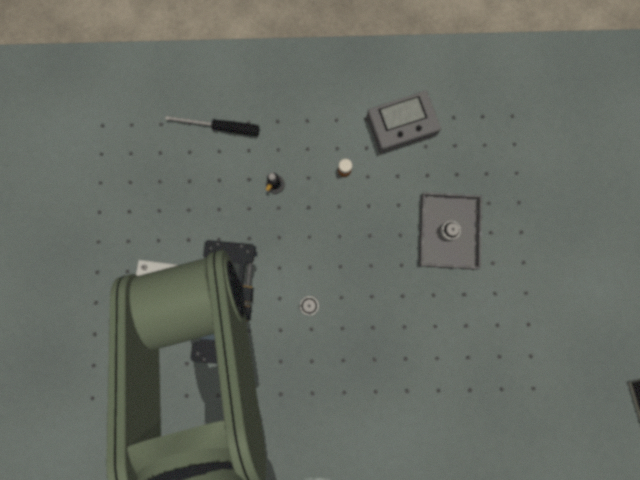

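Everything is upright. The soft isolator is mid-tray at (451,230), the medium one has not moved from (309,306), and the firm one is home in the socket at (522,325) in the scene view. The jar and post holder are unmoved and the robot is clear, so I'm handing in.

```bash
python3 -c "
from rig import order
print(order.job_done())"
```

```text
the job is handed in; nothing more can be done
None
```

The job is done and handed in at about 33 s of the 72 s allowed. No verdict is reported on hand-in, so these results are my own readings.

| Isolator (by starting position) | First press | Result | Confirming squeeze |
|---|---|---|---|
| Far left (0.556, 0.108) | 2.4 N at 3.4 mm | Soft, moved to the tray | 2.8 N at 3.8 mm, then 2.0 N at 3.0 mm, each held over half a second |
| Middle (0.448, 0.002) | 6.9 N at 2.9 mm | Medium, left in place | – |
| Right (0.515, -0.121) | 13 N at 2.35 mm | Firm, seated in the socket | 15.3 N at 2.9 mm, held over half a second |

- **Final pictures:** all three isolators stand upright, the medium one is where it started, and the jar and post holder have not moved. The robot touches nothing.
- **Seating:** no picture shows the socket floor. The firm isolator's cap was where a fully seated one should be, and the force there matched.
- **Disagreements:** the two cameras differed by 1–2 mm, and the dark area of the socket hole gave a centre up to about 5 mm off. I used the plate outline averaged over both views instead, and the isolator went in with no contact force. Depths assume the nominal 44 mm height, and single force readings varied by about 0.5 N.

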